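# Pass the clamp bar through the tank's hand hole and draw it up

### The job

The hand hole of the blue oil tank is ready to be closed: pass the clamp bar (the flat bar with the upright stud and long hex nut) down through the slot in the tank's top. The bar is longer than the slot, so tip it, feed one end in under the top and bring the other end in after it; then level it inside and draw it up snug against the underside of the top, lengthwise along the slot, with its stud upright in the middle of the slot. Finish while still holding it there by its nut and pulling up, so that a colleague can put the cover on; leave the cover, the slotted washer and the spanner where they lie.

Things in the scene. Friction and masses are not known exactly. Their poses are not given: they have to be found in the camera images.
- tank: blue steel oil tank, fixed, 220 (x) x 150 (y; 170 over its skids) x 120 mm high, sight glass on its -x end; origin under its centre on the bench, z up. Top plate 5 mm thick; empty inside, 208 x 138 mm, its floor 99 mm below the underside of the top. On the top at x +90, y +52 mm a black breather cap, 34 mm across, 22 mm high.
- slot (a point): centre of the slot (hand hole), level with the upper face of the tank's top, 120 mm above the bench; x along the slot, y across it, z up. The slot is a rectangle 105 mm long (x) and 46 mm wide (y), through a 5 mm plate, with a thin bright land round it.
- clamp_bar: loose clamp bar, about 0.45 kg: flat steel bar 150 mm (x) x 30 mm (y) x 8 mm thick, a stud 12 mm thick rising from its middle along +z to 134 mm, with a long hex nut, fixed on the stud, from 88 to 128 mm. Origin at the centre of the bar's underside. It lies flat on the bench with the stud upright. The same either way round.
- nut (a point): centre of the long hex nut, 108 mm above the bar's underside on the stud's axis; 24 mm across flats, 40 mm long, two of its flats face the bar's +y and -y. The place to grip.
- bar_end_a (a point): middle of the bar's end face at +x (75 mm from the middle, 4 mm above its underside)
- bar_end_b (a point): middle of the bar's end face at -x (75 mm from the middle, 4 mm above its underside)
- cover: loose blue cover plate on its black rubber gasket, 150 x 90 x 9 mm with a 32 mm hole and two wire grips to 30 mm height; origin under its centre. Not to be moved.
- c_washer: loose slotted steel washer, 51 mm across, 6 mm thick, lying flat; origin under its centre. Not to be moved.
- ring_spanner: loose combination spanner, 28 x 197 x 9 mm, lying flat along its y; origin under its centre. Not to be moved.

How it is judged:
By the outcome, as a careful person would: the job done as asked, in the order asked, and still so for the second after the job is handed in, while the arm keeps its last pose, push and grip.
It also fails if it takes over 48 s, if anything falls off the work surface, if the arm or the gripper's body presses on something with over 40 N, if the wrist force passes 120 N, or if a joint passes its speed limit or range.

### The arm

A 7-joint arm with a two-finger parallel gripper is mounted at the origin on a cart in front of the work surface, level with it; the furniture and walls round the work are solid. World frame = base frame: x ahead of the robot, y to its left, z up, the work surface at z = 0. Lengths are in m, angles in degrees, forces in N, time in s.
With the tool pointing down it reaches from about 0.4 to 0.85 m from the base axis. Payload 10.4 kg.
Tool frame: the origin (TCP) lies between the finger pads; the fingertips stand 8 mm ahead of it and the grasp point (between the pads) lies 11 mm behind it; z points along the fingers, y is the line along which they close (so a half turn about z gives the same grasp; the last joint's range is limited). The gripper opens to 85 mm and grips with 20 to 120 N. Pads are 22 mm wide; open, the fingers measure 114 mm over their backs; the gripper's body (76 mm by 85 mm) begins 54 mm behind the grasp point. The pads swing forward as they close: fully open they stand 13 mm farther back than shut.
Start: joints at [74.966, 19.034, -3.707, 83.658, 1.238, 77.344, -5.071], TCP at [0.148, -0.607, 0.239] pointing down, gripper open.
Joint ranges: [-148.97, 148.97], [-28.65, 121.19], [-84.17, 76.75], [9.2, 138.47], [-72.65, 252.65], [3.7, 117.97], [-149.18, 149.18]. Speed limits (degrees/s): [127.2, 127.2, 159.86, 159.86, 180, 180, 180].

### API

Orientations are given as a 3x3 rotation matrix whose columns are the frame's x, y, z axes.
In Python, from bench import manip, eyes gives the robot as it stands.
- The arm moves only by the shell command python3 -m handwheel 'ROWS' [FORCE]. ROWS is JSON, a list of rows, each a list of 3 entries, a list of its own where there are three numbers: the shift along the tool's x, y, z in units of 25 mm (1.0 is 25 mm), then the turn, a rotation vector about the tool's x, y, z in units of 8 degrees (1.0 is 8 degrees), then the opening, from 0 (shut) to 1 (fully open). In form: [[[x, y, z], [wx, wy, wz], grip], ...]. A call has 1 to 20 rows; each row is the pose to reach, as a shift and turn from the pose commanded when the call began, along the tool's axes at that moment; what a row does not reach only later rows make up. A row lasts 1/10 s, in which the tool goes at most 50 mm and 8.59 degrees, less where a joint would pass 70% of its speed; a pose out of reach is approached as far as the arm can. A call with a gripper value outside its range is refused whole. The fingers move at their own pace and stop on an object; FORCE is the grip in N (left out, the last holds). Time passes only in rows, so rows that repeat a pose let the fingers close. It gives the time, the measured TCP pose, the force, the opening and the grip force at its end, in the units of the state.
- manip.read_state(): the state, without advancing time (a new reading comes with each control period).
- eyes.capture(name): name is "scene" or "top" or "wrist"; returns the picture (384x512x3 uint8, blue, green, red); there is no depth.
- eyes.camera_model(name): a dict with "fx", "fy", "cx", "cy" (pixels), "extrinsics" (4x4, takes a point from camera to world coordinates). Camera axes: x right, y down, z forward; pixel columns grow to the right and rows downward; lengths in m; the calibration is good to about 2 mm. A picture is of the moment at which its call begins: read the wrist's pose just before it. camera_model takes no time and is no camera call; for the wrist camera it gives the pose at the moment of the call.
- manip.sign_off(): hands the job in; it is judged then, once.
The state is a dict: "t": time; "joint_pos": joint angles; "joint_velocities": joint speeds; "tau": joint torques, N m; "ee_pos": TCP position; "eef_rot": TCP orientation; "ft_force": force on the tool from outside, world axes, zero at the start; "moment": the same for the moment, N m; "grip_width": opening from 0.0 (shut) to 1.0 (fully open); "grasp_force": force on a finger pad.
Only numpy, scipy, OpenCV 4.12 (cv2) and the standard library are available. Lean on these libraries where they do the work, as an engineer would, in place of code of your own. Each camera call takes 0.05 s, during which the arm holds its last target. There are 200 camera calls.

## Working session

There is one attempt and no reset: what is moved stays moved. The work goes in short steps, Python scripts to look and compute and a shell command to move; the robot and the scene stay as the last step left them, time stands still between calls to the robot, and variables do not carry over. Pictures are saved under pics/ and viewed, at most 10 in all, crops included, and the job is handed in when it is done.

```bash
mkdir -p pics; ls
python3 - <<'E'
from bench import manip, eyes
import cv2, numpy as np
s=manip.read_state(); print(s)
for n in ("scene","top"):
    im=eyes.capture(n); cv2.imwrite(f"pics/{n}0.png",im); m=eyes.camera_model(n); print(n,{k:np.round(v,4).tolist() for k,v in m.items()})
a=cv2.imread("pics/scene0.png");b=cv2.imread("pics/top0.png")
E
```

```text
pics
{'t': 0.0, 'joint_pos': array([74.9642584 , 19.07365792, -3.7060596 , 83.70503948,  1.23829759,
       77.34389742, -5.06945289]), 'joint_velocities': array([-0.0143936 , -0.02260691, -0.02408085, -0.05608351,  0.03192078,
       -0.01355244,  0.09752229]), 'tau': array([ 2.09555088e-03, -6.25444651e+01,  5.05123765e-02, -3.91600049e+01,
        1.63195952e-02,  9.99903772e-03,  4.65485323e-05]), 'ee_pos': array([ 0.14835269, -0.60676668,  0.23850559]), 'eef_rot': array([[ 9.71373158e-01,  2.37558430e-01, -4.23895008e-04],
       [ 2.37558793e-01, -9.71372181e-01,  1.38027453e-03],
       [-8.38639699e-05, -1.44146161e-03, -9.99998958e-01]]), 'ft_force': array([-0.95242973,  0.29154444,  0.51164069]), 'moment': array([-0.04204282,  0.01020026, -0.02846563]), 'grasp_force': 0.0, 'grip_width': 0.9994474457880637}
scene {'fx': 480.2487, 'fy': 480.2487, 'cx': 255.0901, 'cy': 199.4502, 'extrinsics': [[0.6316, -0.4976, 0.5945, -0.3095], [-0.7751, -0.4234, 0.469, -0.8952], [0.0183, -0.757, -0.6532, 1.0847], [0.0, 0.0, 0.0, 1.0]]}
top {'fx': 387.348, 'fy': 387.348, 'cx': 257.2852, 'cy': 189.0857, 'extrinsics': [[-0.0086, -0.9912, 0.1317, 0.3998], [-1.0, 0.0078, -0.0061, -0.2068], [0.005, -0.1318, -0.9913, 1.1895], [0.0, 0.0, 0.0, 1.0]]}
```

View pics/scene0.png

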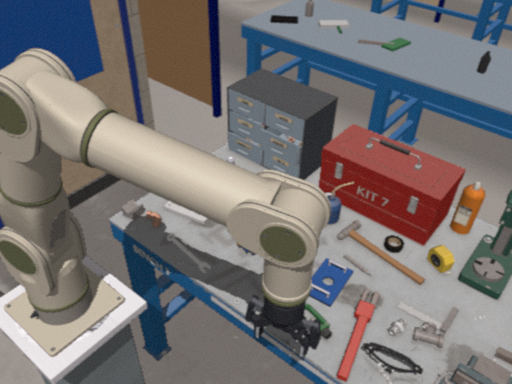

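View pics/top0.png

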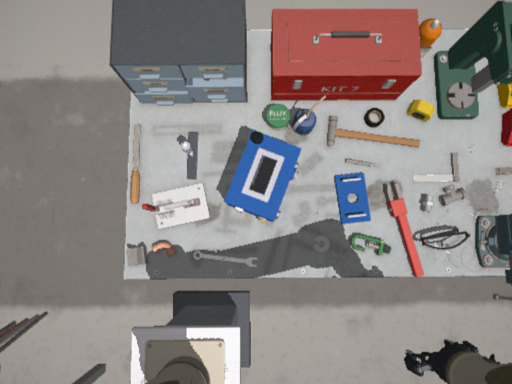

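The top view shows the tank at about (263,176), the clamp bar standing at about (190,155), the cover at (352,197) and the spanner at (225,258). I'll enlarge it.

Run:
```python
import cv2, numpy as np
b=cv2.imread("pics/top0.png")
c=cv2.resize(b[120:230,150:310],None,fx=5,fy=5,interpolation=cv2.INTER_CUBIC)
for i in range(0,160,20): cv2.putText(c,str(150+i),(i*5,10),0,.4,(0,255,255),1); cv2.line(c,(i*5,0),(i*5,550),(0,255,255),1) if 0 else cv2.line(c,(i*5,12),(i*5,18),(0,255,255),1)
for i in range(0,110,10): cv2.putText(c,str(120+i),(0,i*5+4),0,.35,(0,255,255),1)
cv2.imwrite("pics/top0c.png",c)
```

```text
(no output)
```

View pics/top0c.png

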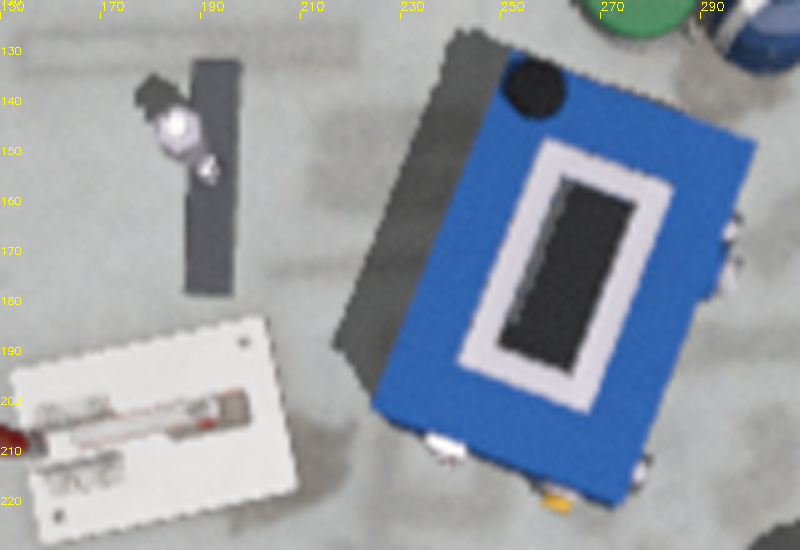

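The crop shows the bar's corners at (192,58), (242,60), (233,297), (184,294), with the nut at (177,130). The slot's land has outer corners (547,138), (672,186), (590,412), (458,362).

```bash
cat > h.py <<'E'
import numpy as np
from bench import manip, eyes
def ray(m,px,z):
    E=np.array(m["extrinsics"]); d=E[:3,:3]@np.array([(px[0]-m["cx"])/m["fx"],(px[1]-m["cy"])/m["fy"],1.]); o=E[:3,3]
    return o+d*(z-o[2])/d[2]
def proj(m,P):
    E=np.array(m["extrinsics"]); p=E[:3,:3].T@(np.asarray(P,float)-E[:3,3]); return np.array([m["fx"]*p[0]/p[2]+m["cx"],m["fy"]*p[1]/p[2]+m["cy"]])
E
python3 - <<'E'
from h import *
m=eyes.camera_model("top")
def f(L,z):
    P=np.array([ray(m,((x+.5)/5-.5+150,(y+.5)/5-.5+120),z) for x,y in L]); return P
for n,L,z in (("bar",[(192,58),(242,60),(233,297),(184,294)],.008),("land",[(547,138),(672,186),(590,412),(458,362)],.12),("slot",[(562,176),(637,204),(573,375),(497,345)],.12),("tank",[(510,45),(756,146),(617,507),(373,408)],.12),("nut",[(177,130)],.134),("stud",[(208,175)],.008)):
    P=f(L,z); print(n,np.round(P,4).tolist(),"c",P.mean(0).round(4))
    if len(L)==4:
        print([np.linalg.norm(P[i]-P[(i+1)%4]).round(4) for i in range(4)], "long dir", np.degrees(np.arctan2(*( (P[0]+P[1]-P[2]-P[3])[[1,0]]))))
E
```

```text
bar [[0.7417, 0.0017, 0.008], [0.7402, -0.0297, 0.008], [0.5897, -0.0259, 0.008], [0.5918, 0.0044, 0.008]] c [ 0.6659 -0.0124  0.008 ]
[np.float64(0.0314), np.float64(0.1505), np.float64(0.0303), np.float64(0.1499)] long dir -1.2387398740200626
land [[0.6613, -0.2193, 0.12], [0.6331, -0.2895, 0.12], [0.5056, -0.2417, 0.12], [0.5341, -0.1686, 0.12]] c [ 0.5835 -0.2297  0.12  ]
[np.float64(0.0756), np.float64(0.1362), np.float64(0.0785), np.float64(0.1369)] long dir -21.131226812560687
slot [[0.6393, -0.2275, 0.12], [0.6229, -0.2696, 0.12], [0.5263, -0.2325, 0.12], [0.5435, -0.1903, 0.12]] c [ 0.583 -0.23   0.12 ]
[np.float64(0.0451), np.float64(0.1035), np.float64(0.0455), np.float64(0.1028)] long dir -21.103836696848443
tank [[0.7156, -0.1987, 0.12], [0.6558, -0.3374, 0.12], [0.4529, -0.2559, 0.12], [0.5088, -0.1214, 0.12]] c [ 0.5833 -0.2283  0.12  ]
[np.float64(0.151), np.float64(0.2187), np.float64(0.1457), np.float64(0.2208)] long dir -21.17802128449228
nut [[0.664, -0.0128, 0.134]] c [ 0.664  -0.0128  0.134 ]
stud [[0.6667, -0.0094, 0.008]] c [ 0.6667 -0.0094  0.008 ]
```

```bash
cat >> h.py <<'E'
from scipy.spatial.transform import Rotation as R
def tgt(yaw,tilt):
    # tool x at yaw (world), tool z down; tilt>0 leans the stud/tool body back toward the robot
    return R.from_euler('ZY',[yaw,-tilt],degrees=True).as_matrix()@np.diag([1.,-1,-1])
def rel(p,Rt,s=None,cmd=None):
    s=s or manip.read_state(); p0,R0=(s["ee_pos"],s["eef_rot"]) if cmd is None else cmd
    d=R0.T@(np.asarray(p)-p0)/.025; w=np.degrees(R.from_matrix(R0.T@Rt).as_rotvec())/8
    return d.round(3).tolist(),w.round(3).tolist()
E
python3 - <<'E'
from h import *
print(rel([.664,-.0125,.25],tgt(-1.2,0)))
m=eyes.camera_model("top")
for px in ((113,68),(246,60),(246,102),(140,102)): print(ray(m,px,0),ray(m,px,.25))
# path planning in slot frame: u along the slot toward the robot (-x tank), z up, theta: lean toward +u
import heapq
pts=[]
for a in np.arange(-75,75.1,3):
    pts+= [(a,0),(a,8)]
for b in (2,6): pts+=[(-75,b),(75,b)]
for c in np.arange(8,89,3): pts+=[(-6,c),(6,c)]
for c in np.arange(84,162,4): pts+=[(-14,c),(14,c)]
pts=np.array(pts,float)
def clr(u,z,th):
    t=np.radians(th); U=u+pts[:,0]*np.cos(t)+pts[:,1]*np.sin(t); Z=z-pts[:,0]*np.sin(t)+pts[:,1]*np.cos(t)
    # plate |U|>52.5, -5<z<0
    du=np.maximum(52.5-np.abs(U),0); dz=np.maximum(np.maximum(Z,-5-Z),0); ins=(du==0)&(dz==0)
    d=np.where(ins,-1,np.hypot(du,dz))
    i=Z<-2.5
    e=np.where(i,np.minimum(104-np.abs(U),Z+104),99)
    return min(d.min(),e.min())
us=np.arange(-60,61,3);zs=np.arange(-80,101,3);ths=np.arange(0,66,3)
C=np.array([[[clr(u,z,t) for t in ths] for z in zs] for u in us])
# goal: final level beneath plate; start: level above. widest-path for various theta caps
st=(20,len(zs)-1,0); 
zg=int(np.argmin(abs(zs+26)));g=(20,zg,0)
for cap in (30,36,42,48,54,60):
    n=int(cap/3)+1; best={st:C[st]};pq=[(-min(C[st],9),0,st,None)];par={};done={}
    # lexicographic widest path then length
    while pq:
        w,l,c,p=heapq.heappop(pq)
        if c in done: continue
        done[c]=-w;par[c]=p
        if c==g: break
        for d in np.ndindex(3,3,3):
            q=(c[0]+d[0]-1,c[1]+d[1]-1,c[2]+d[2]-1)
            if q in done or not(0<=q[0]<len(us) and 0<=q[1]<len(zs) and 0<=q[2]<n): continue
            if C[q]<1: continue
            heapq.heappush(pq,(max(w,-C[q]),l+np.linalg.norm(np.array(d)-1),q,c))
    print(cap,done.get(g))
    if cap in(36,42,48) and g in done:
        c=g;L=[]
        while c: L.append((int(us[c[0]]),int(zs[c[1]]),int(ths[c[2]]),round(float(C[c]),1))); c=par[c]
        print(L[::-1][20::2])
E
```

```text
([25.682, -18.193, -0.434], [-0.009, 0.002, 1.868])
[0.95562982 0.24794485 0.        ] [0.83881701 0.15237136 0.25      ]
[ 0.9802419  -0.18117553  0.        ] [ 0.85825645 -0.18656227  0.25      ]
[ 0.83868702 -0.18050477  0.        ] [ 0.74645167 -0.18603248  0.25      ]
[0.84096018 0.15741513 0.        ] [0.74824709 0.08086796 0.25      ]
30 6.9825189022404786
36 6.9825189022404786
[(-27, 40, 27, 14.0), (-27, 34, 27, 11.3), (-27, 28, 27, 9.1), (-27, 22, 27, 9.0), (-27, 16, 27, 10.8), (-21, 10, 27, 12.0), (-15, 4, 27, 14.7), (-9, -2, 27, 17.3), (-3, -8, 27, 15.3), (3, -14, 27, 12.8), (9, -20, 27, 10.1), (15, -23, 27, 10.2), (21, -29, 27, 8.4), (24, -35, 21, 7.1), (21, -41, 18, 7.0), (15, -41, 15, 8.9), (9, -35, 9, 10.4), (3, -29, 3, 12.1)]
42 6.9825189022404786
[(-27, 40, 27, 14.0), (-27, 34, 27, 11.3), (-27, 28, 27, 9.1), (-27, 22, 27, 9.0), (-27, 16, 27, 10.8), (-21, 10, 27, 12.0), (-15, 4, 27, 14.7), (-9, -2, 27, 17.3), (-3, -8, 27, 15.3), (3, -14, 27, 12.8), (9, -20, 27, 10.1), (15, -23, 27, 10.2), (21, -29, 27, 8.4), (24, -35, 21, 7.1), (21, -41, 18, 7.0), (15, -41, 15, 8.9), (9, -35, 9, 10.4), (3, -29, 3, 12.1)]
48 6.9825189022404786
[(-27, 40, 27, 14.0), (-27, 34, 27, 11.3), (-27, 28, 27, 9.1), (-27, 22, 27, 9.0), (-27, 16, 27, 10.8), (-21, 10, 27, 12.0), (-15, 4, 27, 14.7), (-9, -2, 27, 17.3), (-3, -8, 27, 15.3), (3, -14, 27, 12.8), (9, -20, 27, 10.1), (15, -23, 27, 10.2), (21, -29, 27, 8.4), (24, -35, 21, 7.1), (21, -41, 18, 7.0), (15, -41, 15, 8.9), (9, -35, 9, 10.4), (3, -29, 3, 12.1)]
54 6.9825189022404786
60 6.9825189022404786
```

Only 27° of tilt is needed, with 7 mm of clearance. I'll move above the nut.

```bash
python3 -m handwheel '[[[25.68,-18.19,-0.43],[0,0,1.87],1],[[25.68,-18.19,-0.43],[0,0,1.87],1],[[25.68,-18.19,-0.43],[0,0,1.87],1],[[25.68,-18.19,-0.43],[0,0,1.87],1],[[25.68,-18.19,-0.43],[0,0,1.87],1],[[25.68,-18.19,-0.43],[0,0,1.87],1],[[25.68,-18.19,-0.43],[0,0,1.87],1],[[25.68,-18.19,-0.43],[0,0,1.87],1],[[25.68,-18.19,-0.43],[0,0,1.87],1],[[25.68,-18.19,-0.43],[0,0,1.87],1],[[25.68,-18.19,-0.43],[0,0,1.87],1],[[25.68,-18.19,-0.43],[0,0,1.87],1],[[25.68,-18.19,-0.43],[0,0,1.87],1],[[25.68,-18.19,-0.43],[0,0,1.87],1],[[25.68,-18.19,-0.43],[0,0,1.87],1],[[25.68,-18.19,-0.43],[0,0,1.87],1],[[25.68,-18.19,-0.43],[0,0,1.87],1],[[25.68,-18.19,-0.43],[0,0,1.87],1],[[25.68,-18.19,-0.43],[0,0,1.87],1]]'
python3 - <<'E'
from h import *; import cv2
s=manip.read_state(); print(s["t"],s["ee_pos"],s["joint_pos"].round(1))
m=eyes.camera_model("wrist"); im=eyes.capture("wrist"); cv2.imwrite("pics/w1.png",im)
np.save("w1.npy",m,allow_pickle=True)
print(rel([.664,-.0125,.25],tgt(-1.2,0),s), [proj(m,p).round(0).tolist() for p in ([.664,-.0125,.134],[.665,-.0125,.008],[.74,-.0125,.008])])
E
```

```text
t: 2.0
ee_pos: [0.6637, -0.0143, 0.2498]
eef_rot: [[1.0, -0.023, -0.001], [-0.023, -1.0, -0.001], [-0.001, 0.001, -1.0]]
ft_force: [-0.9, -0.2, 0.6]
grip_width: 1.0
grasp_force: 0.0
2.0 [ 0.66370153 -0.01426455  0.24975537] [  18.3   26.6  -30.2   74.9   13.2   81.9 -102.3]
([0.01, -0.071, -0.01], [0.007, 0.005, -0.013]) [[250.0, 187.0], [252.0, 158.0], [250.0, 93.0]]
```

View pics/w1.png

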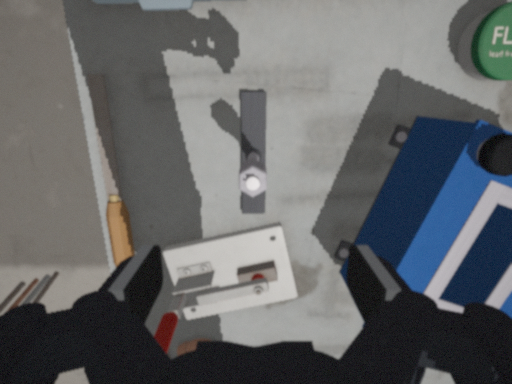

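The wrist view shows the stud top at (253,184) and the bar spanning (254,90) to (253,213).

Run:
```python
from h import *
m=np.load("w1.npy",allow_pickle=True).item()
print(ray(m,(253,184),.134)); P=[ray(m,p,.008) for p in ((254,90),(253,213))]; print(P,np.mean(P,0))
P=[ray(m,p,.008) for p in ((241,90),(242,213),(267,90),(264.5,213))];print(np.round(P,4))
print(ray(m,(495,182),.12),ray(m,(427,292),.12))
```

```text
[ 0.66682851 -0.01467773  0.134     ]
[array([ 0.74319848, -0.0173051 ,  0.008     ]), array([ 0.59360147, -0.01250209,  0.008     ])] [ 0.66839997 -0.01490359  0.008     ]
[[ 0.7435 -0.0025  0.008 ]
 [ 0.5939  0.0015  0.008 ]
 [ 0.7429 -0.0321  0.008 ]
 [ 0.5933 -0.0272  0.008 ]]
[ 0.65980116 -0.2257883   0.12      ] [ 0.54986143 -0.18135437  0.12      ]
```

```bash
python3 -m handwheel '[[[0.1,0,1.2],[0,0,0],1],[[0.1,0,2.4],[0,0,0],1],[[0.1,0,3.6],[0,0,0],1],[[0.1,0,4.8],[0,0,0],1],[[0.1,0,5.6],[0,0,0],1],[[0.1,0,6.1],[0,0,0],1],[[0.1,0,6.1],[0,0,0],1],[[0.1,0,6.1],[0,0,0],1],[[0.1,0,6.1],[0,0,0],0.2],[[0.1,0,6.1],[0,0,0],0],[[0.1,0,6.1],[0,0,0],0],[[0.1,0,6.1],[0,0,0],0],[[0.1,0,6.1],[0,0,0],0],[[0.1,0,6.1],[0,0,0],0],[[0.1,0,6.1],[0,0,0],0],[[0.1,0,6.1],[0,0,0],0],[[0.1,0,6.1],[0,0,0],0],[[0.1,0,6.1],[0,0,0],0]]' 110
```

```text
t: 3.85
ee_pos: [0.6669, -0.0127, 0.0981]
eef_rot: [[1.0, -0.021, 0.001], [-0.021, -1.0, 0.0], [0.001, -0.0, -1.0]]
ft_force: [-0.4, 1.2, 5.9]
grip_width: 0.266
grasp_force: 108.1
```

```bash
cat >> h.py <<'E'
S=np.array([.5835,-.2300,.120]); YAW=-21.1; LT=.0981
def pose(u,z,th,v=0,S=None,yaw=None):
    S=globals()["S"] if S is None else S; y=np.radians(YAW)
    ex=np.array([np.cos(y),np.sin(y),0]); ey=np.array([-np.sin(y),np.cos(y),0])
    Rt=tgt(YAW,th); o=S-ex*u/1000+ey*v/1000+np.array([0,0,z/1000])
    return o-Rt[:,2]*LT, Rt
def now(s=None):
    s=s or manip.read_state(); Rm=s["eef_rot"]; o=s["ee_pos"]+Rm[:,2]*LT-S; y=np.radians(YAW)
    return dict(u=-1e3*(o@[np.cos(y),np.sin(y),0]),v=1e3*(o@[-np.sin(y),np.cos(y),0]),z=1e3*o[2],
      th=np.degrees(np.arctan2(Rm[0,2]*np.cos(y)+Rm[1,2]*np.sin(y),-Rm[2,2])),yaw=np.degrees(np.arctan2(Rm[1,0],Rm[0,0])))
E
python3 - <<'E'
from h import *
s=manip.read_state(); print(now())
P,Rt=pose(-27,75,27); print(P,Rt.round(2).tolist(),rel(P,Rt))
E
```

```text
{'u': np.float64(0.3198903508296186), 'v': np.float64(232.7850805923274), 'z': np.float64(-119.98375784270284), 'th': np.float64(0.045674179848281926), 'yaw': np.float64(-1.2123902473741743)}
[ 0.56713929 -0.22368693  0.28240774] [[0.83, -0.36, 0.42], [-0.32, -0.93, -0.16], [0.45, 0.0, -0.89]] ([-3.805, 8.52, -7.377], [-0.588, 3.335, 2.439])
```

```bash
python3 -m handwheel '[[[0,0,-0.5],[0,0,0],0],[[0,0,-1.5],[0,0,0],0],[[0,0,-3],[0,0,0],0],[[0,0,-4.5],[0,0,0],0],[[0,0,-6],[0,0,0],0],[[0,0,-7.38],[0,0,0],0],[[-0.5,1,-7.38],[-0.07,0.42,0.3],0],[[-1,2.1,-7.38],[-0.15,0.83,0.61],0],[[-1.4,3.2,-7.38],[-0.22,1.25,0.91],0],[[-1.9,4.3,-7.38],[-0.29,1.67,1.22],0],[[-2.4,5.3,-7.38],[-0.37,2.08,1.52],0],[[-2.9,6.4,-7.38],[-0.44,2.5,1.83],0],[[-3.3,7.5,-7.38],[-0.51,2.92,2.13],0],[[-3.8,8.52,-7.38],[-0.59,3.33,2.44],0],[[-3.8,8.52,-7.38],[-0.59,3.33,2.44],0],[[-3.8,8.52,-7.38],[-0.59,3.33,2.44],0],[[-3.8,8.52,-7.38],[-0.59,3.33,2.44],0]]'
python3 - <<'E'
from h import *; import cv2
s=manip.read_state(); print(now(s),s["joint_pos"].round(1),s["t"])
np.save("w2.npy",eyes.camera_model("wrist"),allow_pickle=True)
a=eyes.capture("wrist"); b=eyes.capture("top"); cv2.imwrite("pics/w2.png",a)
cv2.imwrite("pics/t2.png",b)
c=cv2.resize(b[100:240,170:330],None,fx=3.2,fy=3.2,interpolation=cv2.INTER_CUBIC); 
sc=eyes.capture("scene"); cv2.imwrite("pics/s2.png",sc)
cv2.imwrite("pics/m2.png",cv2.resize(a,None,fx=1.56,fy=1.56,interpolation=cv2.INTER_CUBIC))
E
```

```text
t: 5.55
ee_pos: [0.5674, -0.2228, 0.2821]
eef_rot: [[0.833, -0.359, 0.422], [-0.32, -0.933, -0.163], [0.452, 0.001, -0.892]]
ft_force: [0.6, 0.2, -3.5]
grip_width: 0.262
grasp_force: 108.4
{'u': np.float64(-26.701087451056054), 'v': np.float64(0.870494713633825), 'z': np.float64(74.57923355827728), 'th': np.float64(26.868888947729456), 'yaw': np.float64(-21.0063310780858)} [ 39.5  -1.2 -23.1 106.    2.3  48.4 -95.9] 5.55
```

View pics/m2.png

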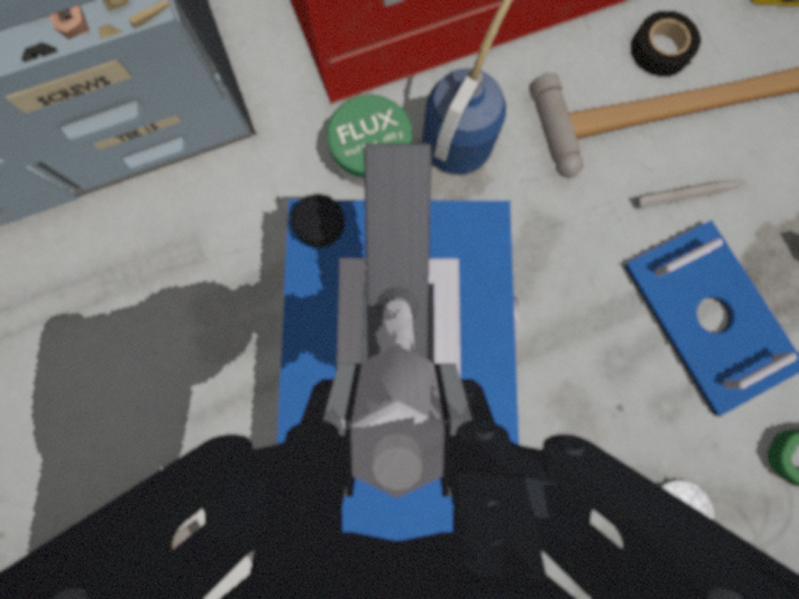

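The bar is held firm and aligned with the tank. The land's far corners are at (340,258) and (460,258), the tank's far corners at (286,200) and (511,200), and the bar's far end at (366..432,145). I'll compare these with the predicted positions.

Run:
```python
from h import *
m=np.load("w2.npy",allow_pickle=True).item(); y=np.radians(YAW)
ex=np.array([np.cos(y),np.sin(y),0]); ey=np.array([-np.sin(y),np.cos(y),0])
for n,p in (("landL",(340,258)),("landR",(460,258)),("tankL",(286,200)),("tankR",(511,200)),("tankR2",(518,440)),("tankL2",(277,440))):
    q=ray(m,np.array(p)/1.5625,.12)-S; print(n,(1e3*q@ex).round(1),(1e3*q@ey).round(1))
s=manip.read_state(); Rm=s["eef_rot"]; o=s["ee_pos"]+Rm[:,2]*LT
for yy in (-15,15): # bar end, top face (+x)
    P=o+Rm@np.array([.075,yy/1e3,-.008]); print("bar end pred",(proj(m,P)*1.5625).round(0))
print("stud top pred", (proj(m,o+Rm@[0,0,-.134])*1.5625).round(0))
```

```text
landL 70.7 37.3
landR 70.8 -42.2
tankL 111.1 74.7
tankR 111.3 -77.6
tankR2 -45.7 -75.7
tankL2 -45.8 73.9
bar end pred [360. 147.]
bar end pred [428. 147.]
stud top pred [391. 474.]
```

Calibration offsets are about 1–2 mm and the bar is centred. Next I'll compute the insertion waypoints.

Run:
```python
from h import *
s=manip.read_state()
for w in ((-27,40,27),(-27,16,27),(-15,4,27),(3,-14,27),(15,-23,27)):
    P,Rt=pose(*w); print(w,rel(P,Rt,s))
```

```text
(-27, 40, 27) ([-0.632, 0.036, 1.231], [-0.001, 0.014, 0.012])
(-27, 16, 27) ([-1.066, 0.035, 2.087], [-0.001, 0.014, 0.012])
(-15, 4, 27) ([-1.712, 0.034, 2.298], [-0.001, 0.014, 0.012])
(3, -14, 27) ([-2.679, 0.032, 2.615], [-0.001, 0.014, 0.012])
(15, -23, 27) ([-3.27, 0.032, 2.719], [-0.001, 0.014, 0.012])
```

```bash
python3 -m handwheel '[[[-0.2,0.03,0.4],[0,0.01,0.01],0],[[-0.4,0.03,0.8],[0,0.01,0.01],0],[[-0.63,0.03,1.23],[0,0.01,0.01],0],[[-0.85,0.03,1.66],[0,0.01,0.01],0],[[-1.07,0.03,2.09],[0,0.01,0.01],0],[[-1.39,0.03,2.2],[0,0.01,0.01],0],[[-1.71,0.03,2.3],[0,0.01,0.01],0],[[-2.03,0.03,2.4],[0,0.01,0.01],0],[[-2.35,0.03,2.51],[0,0.01,0.01],0],[[-2.68,0.03,2.61],[0,0.01,0.01],0],[[-2.98,0.03,2.67],[0,0.01,0.01],0],[[-3.27,0.03,2.72],[0,0.01,0.01],0],[[-3.27,0.03,2.72],[0,0.01,0.01],0],[[-3.27,0.03,2.72],[0,0.01,0.01],0]]'
python3 - <<'E'
from h import *; import cv2
s=manip.read_state(); print(now(s),s["joint_pos"].round(1),s["ft_force"],s["moment"])
cv2.imwrite("pics/w3.png",eyes.capture("wrist"))
for w in ((18,-26,27),(21,-29,27),(24,-35,21),(21,-41,18),(15,-41,15),(9,-35,9),(3,-29,3),(0,-26,0)):
    P,Rt=pose(*w); print(w,rel(P,Rt,s))
E
```

```text
t: 7.1
ee_pos: [0.5276, -0.2096, 0.1847]
eef_rot: [[0.831, -0.362, 0.424], [-0.322, -0.932, -0.165], [0.455, 0.0, -0.891]]
ft_force: [0.8, 0.1, -2.4]
grip_width: 0.262
grasp_force: 108.4
{'u': np.float64(14.902165679878847), 'v': np.float64(-1.16535064041431), 'z': np.float64(-22.67520653776263), 'th': np.float64(27.03667072634772), 'yaw': np.float64(-21.184503111330677)} [ 39.7  -1.9 -23.5 118.9   2.7  35.9 -97. ] [ 0.79412469  0.09453508 -2.40582773] [0.26971735 0.85283716 0.03294062]
(18, -26, 27) ([-0.168, -0.042, 0.062], [0.007, -0.005, -0.009])
(21, -29, 27) ([-0.33, -0.042, 0.114], [0.007, -0.005, -0.009])
(24, -35, 21) ([-0.136, -0.043, 0.295], [0.007, -0.755, -0.01])
(21, -41, 18) ([0.066, -0.043, 0.591], [0.007, -1.13, -0.01])
(15, -41, 15) ([0.482, -0.044, 0.737], [0.006, -1.505, -0.01])
(9, -35, 9) ([1.201, -0.045, 0.739], [0.006, -2.255, -0.011])
(3, -29, 3) ([1.907, -0.046, 0.782], [0.005, -3.005, -0.011])
(0, -26, 0) ([2.254, -0.046, 0.818], [0.005, -3.38, -0.011])
```

View pics/w3.png

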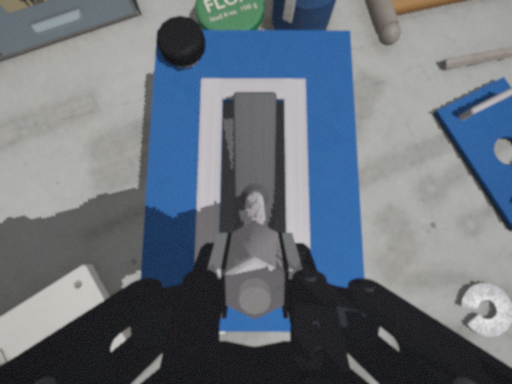

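The bar is entering cleanly: its far end is centred at column 255, the slot spans columns 222–284, and there is no contact force. I'll bring the second end in.

```bash
python3 -m handwheel '[[[-0.17,-0.03,0.06],[0,0,0],0],[[-0.33,-0.03,0.11],[0,0,0],0],[[-0.27,-0.03,0.17],[0,-0.25,0],0],[[-0.2,-0.03,0.23],[0,-0.5,0],0],[[-0.14,-0.03,0.29],[0,-0.755,0],0],[[-0.03,-0.03,0.44],[0,-0.94,0],0],[[0.07,-0.03,0.59],[0,-1.13,0],0],[[0.28,-0.03,0.66],[0,-1.32,0],0],[[0.48,-0.03,0.74],[0,-1.5,0],0],[[0.48,-0.03,0.74],[0,-1.5,0],0],[[0.48,-0.03,0.74],[0,-1.5,0],0]]'
python3 - <<'E'
from h import *; import cv2
s=manip.read_state(); print(now(s),s["joint_pos"].round(1),s["ft_force"],s["moment"])
cv2.imwrite("pics/w4.png",eyes.capture("wrist"))
for w in ((9,-35,9),(3,-29,3),(0,-26,0)):
    P,Rt=pose(*w); print(w,rel(P,Rt,s))
E
```

```text
t: 8.25
ee_pos: [0.5455, -0.2156, 0.1729]
eef_rot: [[0.901, -0.361, 0.241], [-0.349, -0.932, -0.094], [0.259, -0.0, -0.966]]
ft_force: [-0.2, 0.0, -3.7]
grip_width: 0.263
grasp_force: 108.4
{'u': np.float64(15.260159817751347), 'v': np.float64(-0.2696430897607986), 'z': np.float64(-41.863842883611404), 'th': np.float64(14.999891148366592), 'yaw': np.float64(-21.188057221259104)} [ 38.1   8.3 -23.4 107.    6.2  50.5 -99.1] [-0.22869822  0.03085777 -3.73992564] [0.18230601 0.53361694 0.02984915]
(9, -35, 9) ([0.723, -0.01, -0.179], [0.002, -0.75, -0.011])
(3, -29, 3) ([1.423, -0.011, -0.284], [0.002, -1.5, -0.011])
(0, -26, 0) ([1.769, -0.012, -0.321], [0.001, -1.875, -0.011])
```

View pics/w4.png

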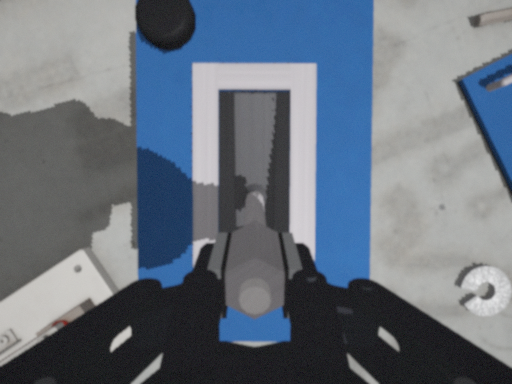

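Both ends are under the top, since the far edge of the slot now covers the bar's end. Next: level, centre and raise.

```bash
python3 -m handwheel '[[[0.24,-0.01,-0.06],[0,-0.25,0],0],[[0.48,-0.01,-0.12],[0,-0.5,0],0],[[0.72,-0.01,-0.18],[0,-0.75,0],0],[[0.95,-0.01,-0.21],[0,-1,0],0],[[1.19,-0.01,-0.25],[0,-1.25,0],0],[[1.42,-0.01,-0.28],[0,-1.5,0],0],[[1.6,-0.01,-0.3],[0,-1.69,0],0],[[1.77,-0.01,-0.32],[0,-1.875,0],0],[[1.77,-0.01,-0.32],[0,-1.875,0],0],[[1.77,-0.01,-0.32],[0,-1.875,0],0]]'
python3 - <<'E'
from h import *; import cv2
s=manip.read_state(); print(now(s),s["joint_pos"].round(1),s["ft_force"],s["moment"])
m=eyes.camera_model("wrist");a=eyes.capture("wrist"); b=eyes.capture("scene")
np.save("w5.npy",m,allow_pickle=True)
c=cv2.resize(a,(800,600),interpolation=cv2.INTER_CUBIC); cv2.imwrite("pics/w5.png",c)
P,Rt=pose(0,-15,0); print(rel(P,Rt,s))
E
```

```text
t: 9.3
ee_pos: [0.5834, -0.23, 0.1923]
eef_rot: [[0.932, -0.361, 0.001], [-0.361, -0.932, -0.0], [0.001, 0.0, -1.0]]
ft_force: [0.0, -0.2, -3.9]
grip_width: 0.264
grasp_force: 108.4
{'u': np.float64(0.008925391439821136), 'v': np.float64(-0.07327742974181793), 'z': np.float64(-25.80166640249393), 'th': np.float64(0.0437356604980472), 'yaw': np.float64(-21.185969849666844)} [ 34.4  22.4 -22.   86.1   8.6  73.1 -99.8] [ 0.02027503 -0.19472659 -3.92227352] [0.04008159 0.02598683 0.01862648]
([0.004, -0.002, -0.432], [0.001, -0.005, -0.011])
```

View pics/w5.png

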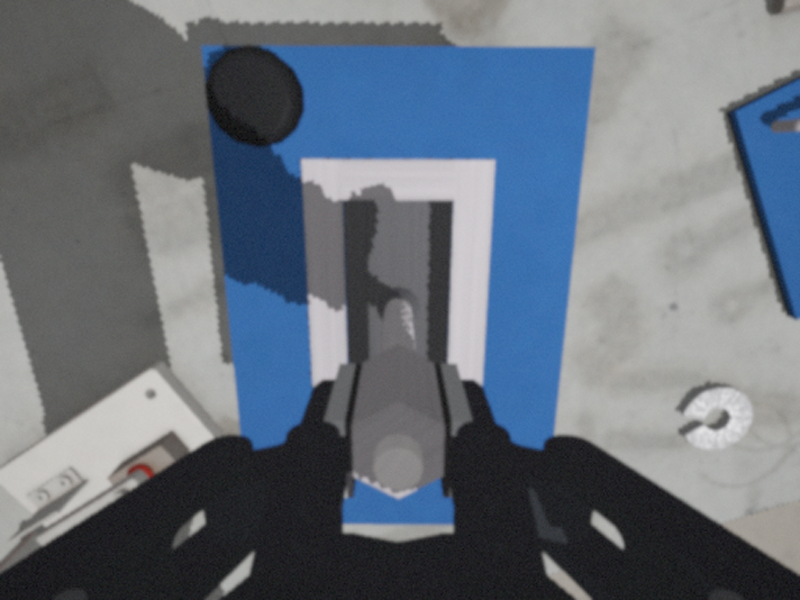

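Level inside; the stud top is at (398,460), the land's far corners at (302,158) and (496,158), and the slot's far corners at (343,201) and (453,201). I'll check the centring relative to the stud.

Run:
```python
from h import *
m=np.load("w5.npy",allow_pickle=True).item(); y=np.radians(YAW)
ex=np.array([np.cos(y),np.sin(y),0]); ey=np.array([-np.sin(y),np.cos(y),0])
for n,p,z in (("landL",(302,158),.12),("landR",(496,158),.12),("slotL",(343,201),.12),("slotR",(453,201),.12),("tankL",(203,46),.12),("tankR",(594,47),.12),("studtop",(398,460),S[2]-.0258+.134),("barL",(372,203),.102),("barR",(430,203),.102)):
    q=ray(m,np.array(p)/1.5625,z)-S; print(n,(1e3*q@ex).round(1),(1e3*q@ey).round(1))
```

```text
landL 70.3 37.1
landR 70.1 -41.8
slotL 53.1 21.0
slotR 53.0 -24.8
tankL 111.6 72.5
tankR 110.9 -77.0
studtop 3.4 -1.7
barL 50.4 9.8
barR 50.4 -16.4
```

```bash
python3 -m handwheel '[[[-0.05,0,-0.1],[0,0,0],0],[[-0.05,0,-0.2],[0,0,0],0],[[-0.05,0,-0.3],[0,0,0],0],[[-0.05,0,-0.38],[0,0,0],0],[[-0.05,0,-0.44],[0,0,0],0],[[-0.05,0,-0.48],[0,0,0],0],[[-0.05,0,-0.48],[0,0,0],0],[[-0.05,0,-0.48],[0,0,0],0]]'
python3 -m handwheel '[[[0,0,-0.02],[0,0,0],0],[[0,0,-0.04],[0,0,0],0],[[0,0,-0.06],[0,0,0],0],[[0,0,-0.06],[0,0,0],0]]'; python3 -c "
from h import *;print(now())"
```

```text
t: 10.2
ee_pos: [0.5824, -0.2297, 0.2045]
eef_rot: [[0.932, -0.361, -0.0], [-0.361, -0.932, -0.0], [-0.0, 0.0, -1.0]]
ft_force: [0.3, 0.6, -3.2]
grip_width: 0.265
grasp_force: 108.4
t: 10.6
ee_pos: [0.5823, -0.2297, 0.2051]
eef_rot: [[0.932, -0.361, -0.001], [-0.361, -0.932, 0.0], [-0.001, 0.0, -1.0]]
ft_force: [3.5, -0.1, -13.4]
grip_width: 0.264
grasp_force: 108.2
{'u': np.float64(1.3540820350234042), 'v': np.float64(-0.14538133556969707), 'z': np.float64(-12.960920806131925), 'th': np.float64(-0.046636310296855076), 'yaw': np.float64(-21.188740419462516)}
```

Contact at exactly the expected height. I'll pull a little harder and hold.

```bash
python3 -m handwheel '[[[0,0,-0.03],[0,0,0],0],[[0,0,-0.06],[0,0,0],0],[[0,0,-0.08],[0,0,0],0],[[0,0,-0.08],[0,0,0],0],[[0,0,-0.08],[0,0,0],0],[[0,0,-0.08],[0,0,0],0]]' 120
python3 - <<'E'
from h import *; import cv2
s=manip.read_state();print(now(s),s["moment"])
m=eyes.camera_model("wrist");a=eyes.capture("wrist")
np.save("w6.npy",m,allow_pickle=True); cv2.imwrite("pics/w6.png",cv2.resize(a,(800,600),interpolation=cv2.INTER_CUBIC))
b=eyes.capture("scene"); cv2.imwrite("pics/s6.png",cv2.resize(b[180:330,170:370],None,fx=4,fy=4,interpolation=cv2.INTER_CUBIC))
E
```

```text
t: 11.2
ee_pos: [0.5822, -0.2297, 0.2053]
eef_rot: [[0.932, -0.361, -0.002], [-0.361, -0.932, 0.001], [-0.002, -0.0, -1.0]]
ft_force: [10.4, -2.5, -26.8]
grip_width: 0.259
grasp_force: 118.8
{'u': np.float64(1.5242292337752308), 'v': np.float64(-0.16584808357800407), 'z': np.float64(-12.839137470302727), 'th': np.float64(-0.11394297005671712), 'yaw': np.float64(-21.185699950093202)} [-0.79317662 -2.16105017 -0.05871235]
```

View pics/w6.png

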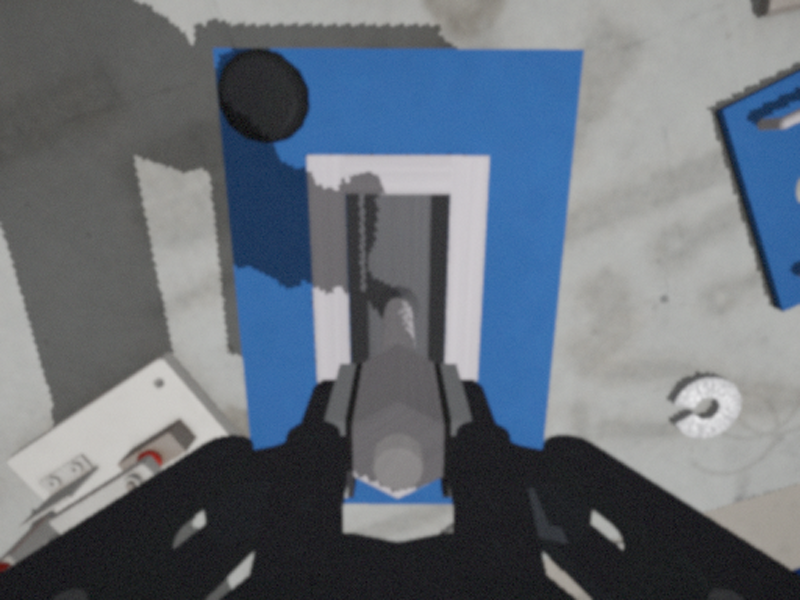

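View pics/s6.png

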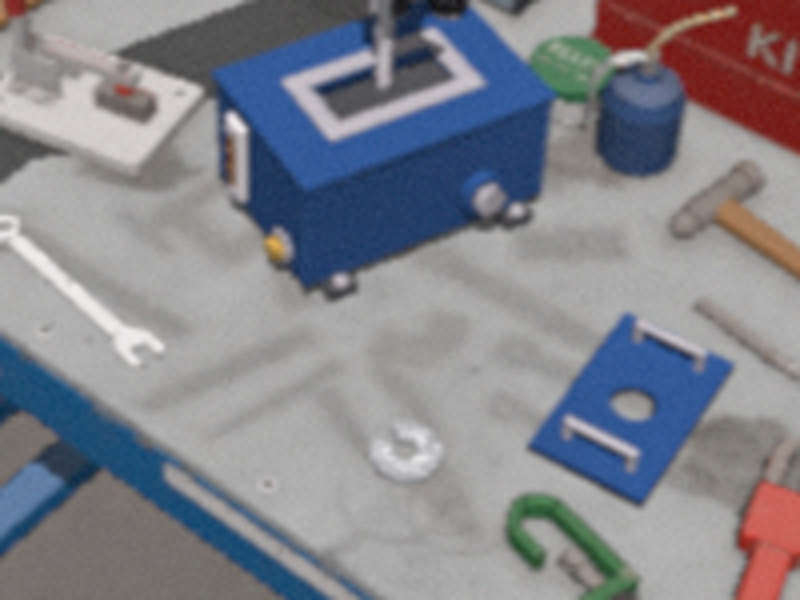

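The bar is snug against the underside: its height is at the expected −12.9 mm, with about 23 N of upward pull. The stud at (385,85) stands in the middle of the slot, whose centre is at about (384,85). The cover, washer and spanner are untouched. Handing in.

```bash
python3 -c "
from bench import manip;print(manip.sign_off())"
```

```text
the job is handed in; nothing more can be done
None
```

The clamp bar is inside the tank, level and lengthwise along the slot, held by its nut and pulled up against the underside of the top with about 23 N; I handed the job in after about 11 s, with the stud within about 2 mm of the slot's middle and the cover, washer and spanner left where they lay.

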